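Set the dust collector's run timer and start it

TASK

Set the dust collector's run timer: with a fingertip, flick the teeth of the timer wheel clockwise (seen from above), click by click, until the red tooth rests in its click at the yellow pointer, without ever running a click past it. Then press the green START button fully down and let it go. Use light touches and grip nothing: the red STOP button stays unpressed, and the glue bottle, the offcut and the tape measure stay where they stand.

Things in the scene. Friction and masses are not known exactly. Their poses are not given: they have to be found in the camera images.
- controller: Grey control box screwed to the bench, 210 (x) x 270 (y) x 55 mm high. Origin: centre of its underside, on the bench; its -x side, the front, roughly faces the robot. On its flat deck, 55 mm up: the black timer wheel (axis at box x = 0, y = +50 mm, on a white disc), green START (x = +45, y = -82 mm) and red STOP (x = -12, y = -82 mm).
- wheel_axis (a point): On the wheel's vertical axis at mid-height of its teeth, 13 mm above the deck. Disc of 36 mm radius with 8 radial teeth 45 degrees apart (7 black, 1 red), each 8 mm wide, 14 mm tall (6 to 20 mm above the deck), reaching to 62 mm radius; free space between and beyond them down to the deck. At rest one tooth points to box -x, the others at 45 degree steps.
- timer_wheel (a joint): Wheel angle in rad, growing clockwise from above (at the open front teeth move to box +y). A detent holds it at each multiple of 0.785 (one click); leaving a seat takes about 3 to 5 N at a tooth, and well past half way it pulls itself to the next. Red tooth at the pointer: 3.927; starts 2 to 4 clicks short. Stops at -0.15 and 5.65.
- guard (a point): Centre of the front edge of the fixed clear plastic guard (box x = +11, y = +50 mm, 31 mm above the deck, its top face). The level sheet, 3 mm thick, on four thin posts, covers the far part of the wheel: box x from +11 to +76, y from -18 to +118 mm. The front half of the wheel is open from above.
- red_tooth (a point): Outer end of the red tooth (62 mm from the wheel's axis, at mid-height of the tooth); a red stripe runs from it over the wheel's top. It turns with the wheel.
- pointer_tip (a point): Tip of the flat yellow pointer painted on the deck in front of the wheel, 71 mm from the wheel's axis towards -x of the box, at deck height.
- start_button_top (a point): Centre of the top of the green START button, 34 mm across. It goes straight down 6 mm against a spring, fully down at about 5 N, and springs back.
- start_button (a joint): Travel of the START button in m: 0 up, 0.006 fully down.
- stop_button_top (a point): Centre of the top of the red STOP button, 34 mm across, of the same build, 57 mm from START towards the front of the box. Not to be pressed.
- stop_button (a joint): Travel of the STOP button in m: 0 up, 0.006 fully down.
- glue: Loose white bottle with a yellow label and an orange cap, 56 mm across, 140 mm tall, beside the box. Origin: centre of its underside. To be left alone.
- offcut: Loose dark wood offcut, 75 x 45 x 45 mm, beside the box. Origin: centre of its underside. To be left alone.
- tape_measure: Loose yellow tape measure, 65 x 36 x 60 mm high, behind the box. Origin: centre of its underside. To be left alone.

How it is judged (in metres and radians):
On the way, in this order (a step that is already met when the one before it is completed fails the run):
1. the red tooth rests in its click at the pointer (value of joint timer_wheel between 3.777 and 4.077 rad and velocity of joint timer_wheel between -0.2 and 0.2 rad/s), for 0.2 s.
2. START is pressed fully down (value of joint start_button above 0.0045 m), for 0.02 s.
At the end, for the whole second after the job is handed in: The timer wheel rests with the red tooth at the pointer (3.927 rad, within 0.15 rad), START has been pressed (at least 4.5 mm) after that and is up again, STOP is up, and the glue bottle, offcut and tape measure are within 15 mm of where they stood (value of joint timer_wheel between 3.777 and 4.077 rad and value of joint each of start_button, stop_button below 0.0015 m and velocity of joint timer_wheel between -0.1 and 0.1 rad/s and distance of each of glue, offcut, tape_measure from where it was at the start of the episode below 0.015 m); the robot touches nothing.
It fails at once if the wheel runs past the pointer (more than 0.4 rad, half a click) (value of joint timer_wheel above 4.327 rad).
It fails at once if START is pressed (3 mm) before the wheel is set (value of joint start_button above 0.003 m and not (value of joint timer_wheel between 3.777 and 4.077 rad)).
It fails at once if STOP is pressed (2.5 mm) (value of joint stop_button above 0.0025 m).
It fails at once if the wheel is gripped or forced (over 25 N on it) (contact force between the fingers and timer_wheel above 25 N).
It fails at once if the glue bottle, offcut or tape measure is lifted, tipped over or pushed aside (20 mm) (distance of any of glue, offcut, tape_measure from where it was at the start of the episode above 0.02 m or angle between any of glue, offcut, tape_measure's own z axis and vertical above 0.3 rad).
It also fails if it takes over 64 s, if anything falls off the work surface, if the arm or the gripper's body presses on something with over 40 N, if the wrist force passes 120 N, or if a joint passes its speed limit or range.

ROBOT

A 6-joint arm with a two-finger parallel gripper is mounted at the origin on the work surface. World frame = base frame: x ahead of the robot, y to its left, z up, the work surface at z = 0. Lengths are in m, angles in degrees, forces in N, time in s.
With the tool pointing down it reaches from about 0.4 to 0.925 m from the base axis. Payload 3.4 kg.
Tool frame: the origin (TCP) lies between the finger pads; the fingertips stand 11 mm ahead of it and the grasp point (between the pads) lies 8 mm behind it; z points along the fingers, y is the line along which they close (so a half turn about z gives the same grasp; the last joint's range is limited). The gripper opens to 85 mm and grips with 20 to 120 N. Pads are 22 mm wide; open, the fingers measure 114 mm over their backs; the gripper's body (76 mm by 85 mm) begins 54 mm behind the grasp point. The pads swing forward as they close: fully open they stand 13 mm farther back than shut.
Start: joints at [63.455, 17.578, 86.31, -0, 76.112, -4.211], TCP at [0.219, 0.532, 0.242] pointing down, gripper open.
Joint ranges: [-179.03, 179.03], [-60, 130.46], [8.19, 133.38], [-81.62, 261.62], [5.75, 156.47], [-153.77, 153.77]. Speed limits (degrees/s): [147.25, 147.25, 180, 180, 180, 180].

INTERFACE

Orientations are given as [roll, pitch, yaw] about the fixed x, y, z axes, in that order (R = Rz(yaw) Ry(pitch) Rx(roll)).
In Python, from workcell import * gives the robot as it stands.
- The arm moves only by the tool jog_arm, never from a script. Its argument "commands" is a list of rows, each a list of 3 entries, a list of its own where there are three numbers: the closure in counts, from 0 (fully open) to 255 (shut), then the shift along the world's x, y, z in cm, then the turn, a rotation vector about the world's x, y, z in degrees. A call has 1 to 8 rows; each row shifts and turns the commanded pose from where the row before left it; what a row does not reach is not made up. A row lasts 1/10 s, in which the tool goes at most 50 mm and 8.59 degrees, less where a joint would pass 70% of its speed; a pose out of reach is approached as far as the arm can. A call with a gripper value outside its range is refused whole. The fingers move at their own pace and stop on an object; "grip_force" is the grip in N (left out, the last holds). Time passes only in rows, so rows that do not move let the fingers close. It gives the time, the measured TCP pose, the force, the opening and the grip force at its end, in the units of the state.
- get_state(): the state, without advancing time (a new reading comes with each control period).
- camera(name): name is "side" or "top" or "wrist"; returns a dict with "img" (384x512x3 uint8, red, green, blue), "mtx" (3x3 intrinsics, pixels), "rvec" (rotation vector, rad) and "tvec" (3), from world to camera coordinates, as OpenCV has them; the wrist camera has in their place "mount" (4x4, takes a point from camera to tool coordinates, whose origin is the TCP and whose axes are the flange's). Camera axes: x right, y down, z forward; pixel columns grow to the right and rows downward; lengths in m; the calibration is good to about 2 mm. A picture is of the moment at which its call begins: read the wrist's pose just before it. There is no depth.
- sign_off(): hands the job in; it is judged then, once.
The state is a dict: "time": time; "joint_positions": joint angles; "joint_velocities": joint speeds; "joint_torque": joint torques, N m; "ee_pos": TCP position; "orientation": TCP orientation; "contact_force": force on the tool from outside, world axes, zero at the start; "wrist_torque": the same for the moment, N m; "finger_gap": finger opening in m; "grip_force": force on a finger pad.
Only numpy, scipy, OpenCV 4.12 (cv2) and the standard library are available. Lean on these libraries where they do the work, as an engineer would, in place of code of your own. Each camera call takes 0.05 s, during which the arm holds its last target. There are 200 camera calls.

## Working session

There is one attempt and no reset: what is moved stays moved. The work goes in short steps, Python scripts to look and compute and a tool call to move; the robot and the scene stay as the last step left them, time stands still between calls to the robot, and variables do not carry over. Pictures are saved under pics/ and viewed, at most 10 in all, crops included, and the job is handed in when it is done.

Besides the shell and the picture viewer there is one more tool, called by a JSON object that holds its "api" and its "payload". jog_arm: Moves the arm, as the interface text tells. Its arguments: {"type":"object","properties":{"commands":{"type":"array","items":{"type":"array"}},"grip_force":{"type":"number"}},"required":["commands"]}

```bash
mkdir -p pics; python3 - <<'E'
from workcell import *
import cv2,pickle
d={}
s=get_state();print(s)
for n in("top","side"):
    c=camera(n);d[n]=c
    cv2.imwrite(f"pics/{n}0.png",cv2.resize(c["img"][:,:,::-1],(768,576)))
pickle.dump(d,open("c.pkl","wb"))
E
```

```text
{'time': 0.0, 'joint_positions': array([ 6.34547956e+01,  1.76222947e+01,  8.63824517e+01,  1.14239324e-03,
        7.61119946e+01, -4.21080433e+00]), 'joint_velocities': array([ 0.02318388, -0.01278434, -0.09935444,  0.08257783, -0.04820538,
        0.09731755]), 'joint_torque': array([-1.89908387e-03, -4.57556391e+01, -2.51908582e+01, -5.10771733e-04,
        1.33190127e-02, -2.38169258e-05]), 'ee_pos': array([0.21821912, 0.53125955, 0.24139015]), 'orientation': array([-1.79883655e+02, -9.67729869e-03,  1.57665315e+02]), 'contact_force': array([-0.22713782, -0.5943651 , -0.56368729]), 'wrist_torque': array([-0.07328949, -0.00019648,  0.01617816]), 'grip_force': 0.0, 'finger_gap': 0.08547953928643237}
```

View pics/top0.png

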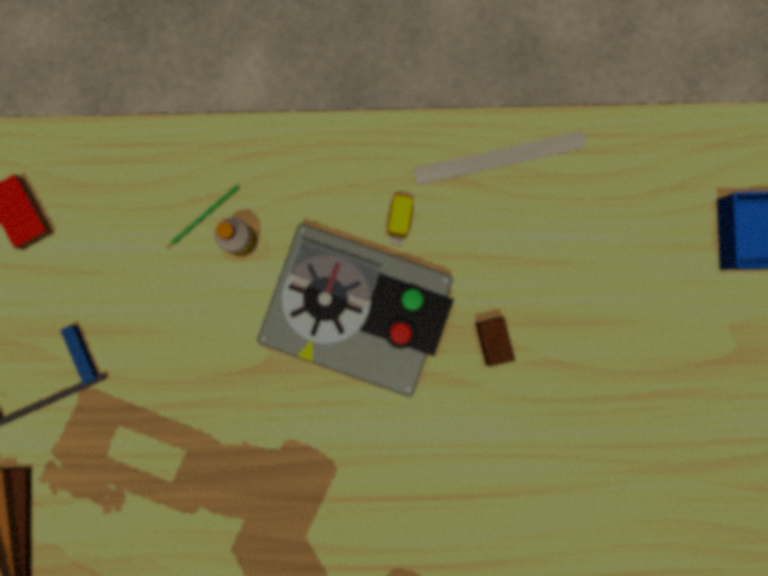

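View pics/side0.png

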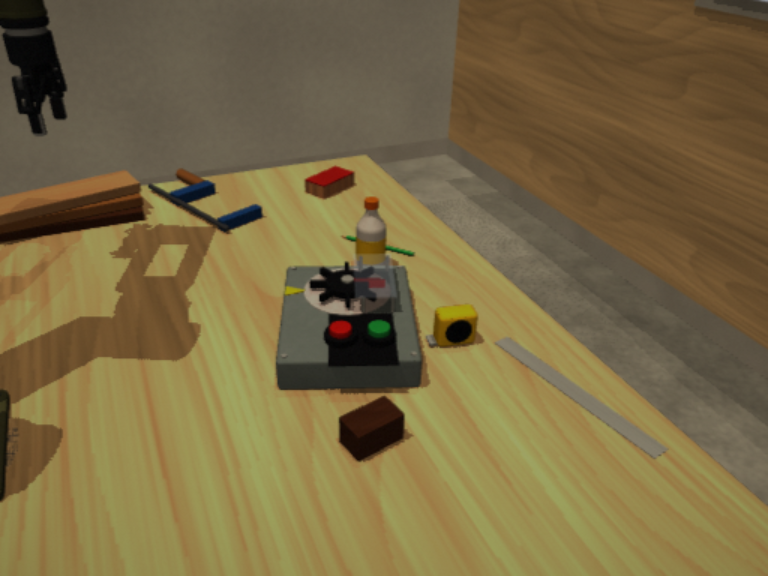

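The top view shows the wheel hub at (325,298) and the pointer tip at about (310,343). START is at (412,299) and STOP at (401,333). The red tooth is at (337,264), directly opposite the pointer, so it is 4 clicks short. The side view agrees: red lies under the guard on the far side. Next I fit the box pose.

```bash
cat > h.py <<'E'
import numpy as np,cv2,pickle
from scipy.optimize import least_squares
def proj(c,P): return cv2.projectPoints(np.array(P,float),c["rvec"],c["tvec"],c["mtx"],None)[0][:,0]
def world(p,B):
    x,y,t=p;B=np.array(B,float);c,s=np.cos(t),np.sin(t)
    return np.c_[x+c*B[:,0]-s*B[:,1],y+s*B[:,0]+c*B[:,1],B[:,2]]
E
python3 - <<'E'
from h import *
d=pickle.load(open("c.pkl","rb"))
s=2/3
names=["TL","TR","BR","BL","hub","start","stop","ptr"]
B=[[.105,.135,.055],[.105,-.135,.055],[-.105,-.135,.055],[-.105,.135,.055],[0,.05,.077],[.045,-.082,.067],[-.012,-.082,.067],[-.071,.05,.055]]
px=np.array([[302,225],[452,273],[411,394],[260,343],[325,298],[412,299],[401,333],[309,343]])*s
sx=np.array([[347,279],[379,328],[340,328],[303,291]])*s; idx=[4,5,6,7]
f=lambda p:np.r_[(proj(d["top"],world(p,B))-px).ravel(),(proj(d["side"],world(p,B))[idx]-sx).ravel()]
r=least_squares(f,[.6,.1,-.3],loss="soft_l1")
print(r.x,np.degrees(r.x[2]));print(f(r.x).reshape(-1,2).round(1))
np.save("p.npy",r.x);print(world(r.x,B).round(4))
E
```

```text
[ 0.60443478  0.05240506 -0.34443707] -19.73479042718899
[[-3.2 -2.5]
 [ 1.3  0.5]
 [ 1.4  1.8]
 [-3.2  0.1]
 [-0.3  0.1]
 [-0.2 -0.6]
 [-0.3 -0.9]
 [ 1.7 -1.9]
 [-1.  -0.5]
 [-0.3  1.4]
 [ 0.   2. ]
 [-0.3 -0.4]]
[[ 0.7489  0.144   0.055 ]
 [ 0.6577 -0.1101  0.055 ]
 [ 0.46   -0.0392  0.055 ]
 [ 0.5512  0.2149  0.055 ]
 [ 0.6213  0.0995  0.077 ]
 [ 0.6191 -0.04    0.067 ]
 [ 0.5655 -0.0207  0.067 ]
 [ 0.5545  0.1234  0.055 ]]
```

{"api": "jog_arm", "payload": {"commands": [[255,[2.1,-2.7,0],[0,0,-4.05]],[255,[2.1,-2.7,0],[0,0,-4.05]],[255,[2.1,-2.7,0],[0,0,-4.05]],[255,[2.1,-2.7,0],[0,0,-4.05]],[255,[2.1,-2.7,0],[0,0,-4.05]],[255,[2.1,-2.7,0],[0,0,-4.05]],[255,[2.1,-2.7,0],[0,0,-4.05]],[255,[2.1,-2.7,0],[0,0,-4.05]]], "grip_force": 20}}

```text
time: 0.9
ee_pos: [0.3869, 0.3145, 0.242]
orientation: [-180.0, 0.0, 125.1]
contact_force: [0.2, -0.2, 0.3]
finger_gap: 0.0001
grip_force: 0.0
```

{"api": "jog_arm", "payload": {"commands": [[255,[2.1,-2.7,0],[0,0,-4.05]],[255,[2.1,-2.7,0],[0,0,-4.05]],[255,[2.1,-2.7,0],[0,0,-4.05]],[255,[2.1,-2.7,0],[0,0,-4.05]],[255,[2.1,-2.7,0],[0,0,-4.05]],[255,[2.1,-2.7,0],[0,0,-4.05]],[255,[2.1,-2.7,0],[0,0,-4.05]],[255,[2.1,-2.7,0],[0,0,-4.05]]]}}

```text
time: 1.7
ee_pos: [0.5549, 0.0986, 0.2418]
orientation: [-179.9, -0.0, 92.7]
contact_force: [0.6, 1.5, 0.8]
finger_gap: -0.0
grip_force: 0.0
```

```bash
python3 - <<'E'
from workcell import *
import cv2,pickle
s=get_state();c=camera("wrist");c["s"]=s
print(s["ee_pos"],s["orientation"],s["contact_force"],s["finger_gap"],s["joint_positions"]);print(c["mount"])
cv2.imwrite("pics/w1.png",cv2.resize(c["img"][:,:,::-1],(768,576)))
pickle.dump(c,open("w1.pkl","wb"))
E
```

```text
[0.55489066 0.09856982 0.24184653] [-1.79945528e+02 -4.02522352e-03  9.26876304e+01] [0.64535127 1.45798085 0.8288169 ] -3.0188692253956486e-05 [5.77413619e+00 1.67163499e+01 8.76774622e+01 7.17589495e-03
 7.56603638e+01 3.08472333e+00]
[[-8.62189518e-04 -9.49257765e-01 -3.14497937e-01  8.00569001e-02]
 [ 9.99999627e-01 -8.00804766e-04 -3.24387039e-04  8.51584610e-04]
 [ 5.60754693e-05 -3.14498099e-01  9.49258101e-01 -1.31526823e-01]
 [ 0.00000000e+00  0.00000000e+00  0.00000000e+00  1.00000000e+00]]
```

View pics/w1.png

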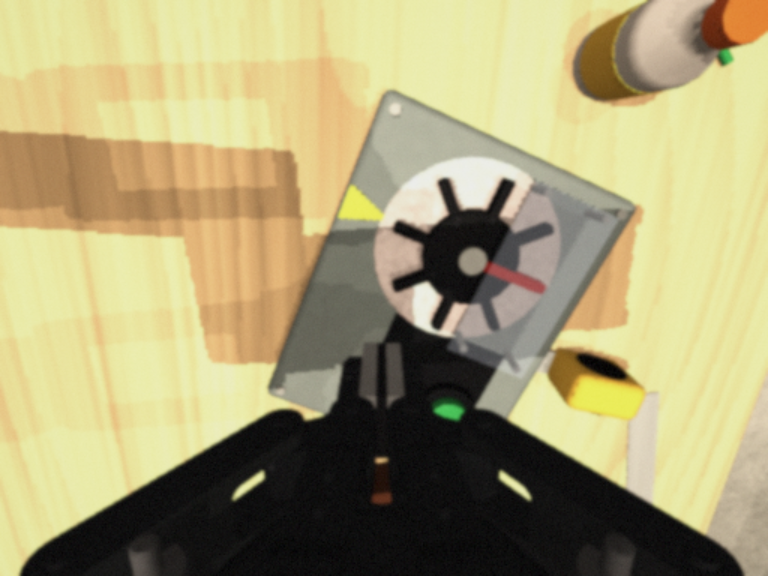

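The wrist view shows the hub at (472,261), the front tooth end at (396,227), the red end at (545,290) and the pointer tip at (384,217). That confirms 4 clicks. I use these points to refine the pose.

```bash
cat >> h.py <<'E'
from scipy.spatial.transform import Rotation as R
def wproj(c,P):
    T=np.eye(4);T[:3,:3]=R.from_euler("xyz",c["s"]["orientation"],degrees=True).as_matrix();T[:3,3]=c["s"]["ee_pos"]
    M=np.linalg.inv(T@c["mount"])
    return cv2.projectPoints(np.array(P,float),cv2.Rodrigues(M[:3,:3])[0],M[:3,3],c["mtx"],None)[0][:,0]
E
python3 - <<'E'
from h import *
c=pickle.load(open("w1.pkl","rb"))
B=[[0,.05,.077],[-.062,.05,.075],[.062,.05,.075],[-.071,.05,.055],[-.105,.135,.055],[.105,.135,.055]]
px=np.array([[472,261],[396,226],[544,290],[384,217],[388,91],[634,206]])*2/3
f=lambda p:(wproj(c,world(p,B))-px).ravel()
r=least_squares(f,np.load("p.npy"),loss="soft_l1")
print(r.x,np.degrees(r.x[2]));print(f(r.x).reshape(-1,2).round(1))
p=r.x;np.save("p2.npy",p)
print(world(p,[[0,.05,.077],[.045,-.082,.067],[-.012,-.082,.067]]).round(4))
for a in (-22.5,0,22.5):
    t=np.radians(a);print(a,world(p,[[-.0625*np.cos(t),.05+.0625*np.sin(t),.075]]).round(4))
E
```

```text
[ 0.60439954  0.05151609 -0.36303536] -20.80039419058416
[[ 0.3 -0.1]
 [-1.   0.6]
 [ 0.9  1.2]
 [-0.7  0. ]
 [-0.7 -4.3]
 [ 6.1  0.3]]
[[ 0.6222  0.0983  0.077 ]
 [ 0.6173 -0.0411  0.067 ]
 [ 0.5641 -0.0209  0.067 ]]
-22.5 [[0.5597 0.0964 0.075 ]]
0 [[0.5637 0.1205 0.075 ]]
22.5 [[0.5767 0.1411 0.075 ]]
```

{"api": "jog_arm", "payload": {"commands": [[255,[0.4,-0.2,-4],[0,0,-0.5]],[255,[0,0,-4],[0,0,0]],[255,[0,0,-4],[0,0,0]],[255,[0,0,-1.5],[0,0,0]],[255,[0,0,0],[0,0,0]]]}}

```text
time: 2.25
ee_pos: [0.5556, 0.0976, 0.104]
orientation: [-179.6, 0.0, 92.4]
contact_force: [-0.6, 1.0, -0.5]
finger_gap: -0.0
grip_force: 0.0
```

```bash
python3 - <<'E'
from workcell import *
import cv2,pickle
s=get_state();c=camera("wrist");c["s"]=s
print(s["ee_pos"],s["orientation"],s["contact_force"])
cv2.imwrite("pics/w2.png",cv2.resize(c["img"][:,:,::-1],(768,576)))
E
```

```text
[0.55564805 0.09764634 0.10402041] [-1.79566841e+02  2.41366417e-02  9.23767281e+01] [-0.56251583  0.99969839 -0.45967078]
```

View pics/w2.png

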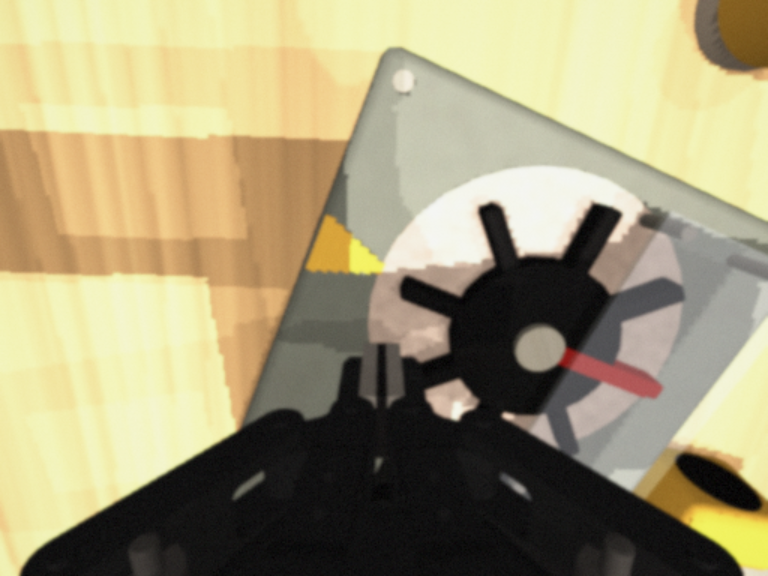

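The close view shows fingertips over the gap below the front tooth (405,290), slightly too far out. I'll move inward 7 mm and go down.

{"api": "jog_arm", "payload": {"commands": [[255,[0.4,-0.15,0],[0,0,0]],[255,[0.35,0,0],[0,0,0]],[255,[0,0,0],[0,0,0]],[255,[0,0,-0.8],[0,0,0]],[255,[0,0,-0.6],[0,0,0]],[255,[0,0,-0.5],[0,0,0]],[255,[0,0,-0.4],[0,0,0]],[255,[0,0,0],[0,0,0]]]}}

```text
time: 3.1
ee_pos: [0.5653, 0.0963, 0.0833]
orientation: [-179.9, 0.0, 92.4]
contact_force: [0.3, -0.2, 0.5]
finger_gap: 0.0001
grip_force: 0.0
```

{"api": "jog_arm", "payload": {"commands": [[255,[-0.2,0,0],[0,0,0]],[255,[0,0,-0.4],[0,0,0]],[255,[0,0,-0.4],[0,0,0]],[255,[0,0,0],[0,0,0]]]}}

```text
time: 3.5
ee_pos: [0.5636, 0.0963, 0.0757]
orientation: [-179.9, 0.0, 92.4]
contact_force: [-0.6, 0.1, 0.2]
finger_gap: 0.0
grip_force: 0.0
```

```bash
cat > arc.py <<'E'
import numpy as np,sys
# world shifts (cm) for an arc about the axis, gap angle a (deg), radius r
r,n=.059,int(sys.argv[3]);a=np.radians(np.linspace(float(sys.argv[1]),float(sys.argv[2]),n+1)+180+0)
yaw=np.radians(-20.3)
# box direction (-cos g, sin g): world angle = 180-g+yaw ; g from -22.5 to 22.5
g=a-np.pi;w=np.pi-g+yaw
P=np.c_[.622+r*np.cos(w),.0985+r*np.sin(w)]
print(P.round(4));print((np.diff(P,axis=0)*100).round(2),"turn",np.degrees(np.diff(w)).round(2))
E
python3 arc.py -22.5 22.5 8
```

```text
[[0.563  0.0962]
 [0.5631 0.102 ]
 [0.5637 0.1078]
 [0.5649 0.1134]
 [0.5667 0.119 ]
 [0.5689 0.1243]
 [0.5717 0.1294]
 [0.575  0.1342]
 [0.5787 0.1386]]
[[0.01 0.58]
 [0.06 0.58]
 [0.12 0.57]
 [0.17 0.55]
 [0.23 0.53]
 [0.28 0.51]
 [0.33 0.48]
 [0.37 0.44]] turn [-5.63 -5.63 -5.62 -5.63 -5.63 -5.63 -5.62 -5.63]
```

{"api": "jog_arm", "payload": {"commands": [[255,[0,0.29,0],[0,0,-2.8]],[255,[0.01,0.29,0],[0,0,-2.8]],[255,[0.02,0.29,0],[0,0,-2.8]],[255,[0.04,0.29,0],[0,0,-2.8]],[255,[0.05,0.29,0],[0,0,-2.8]],[255,[0.07,0.28,0],[0,0,-2.8]],[255,[0.08,0.28,0],[0,0,-2.8]],[255,[0.09,0.27,0],[0,0,-2.8]]]}}

```text
time: 4.3
ee_pos: [0.5674, 0.1186, 0.0763]
orientation: [-180.0, 0.1, 69.9]
contact_force: [-0.4, -1.4, 0.6]
finger_gap: -0.0002
grip_force: 0.8
```

{"api": "jog_arm", "payload": {"commands": [[255,[0.11,0.27,0],[0,0,-2.8]],[255,[0.12,0.26,0],[0,0,-2.8]],[255,[0.14,0.26,0],[0,0,-2.8]],[255,[0.14,0.25,0],[0,0,-2.8]],[255,[0.16,0.24,0],[0,0,-2.8]],[255,[0.17,0.24,0],[0,0,-2.8]],[255,[0.18,0.22,0],[0,0,-2.8]],[255,[0,0,0],[0,0,0]]]}}

```text
time: 5.1
ee_pos: [0.5782, 0.1368, 0.0764]
orientation: [180.0, -0.0, 50.4]
contact_force: [1.0, -0.1, -0.4]
finger_gap: 0.0004
grip_force: 0.0
```

```bash
python3 - <<'E'
from workcell import *
import cv2
c=camera("wrist");t=camera("top")
a=cv2.resize(c["img"][:,:,::-1],(400,300)); b=cv2.resize(t["img"][130:280,160:320,::-1],(320,300))
cv2.imwrite("pics/w3.png",cv2.hconcat([a,b]))
E
```

```text
(no output)
```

View pics/w3.png

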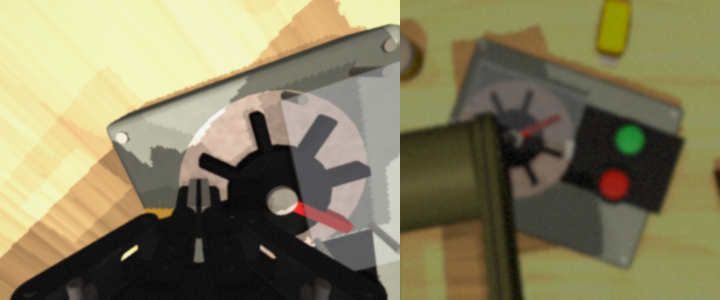

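The wheel moved exactly one click: red now lies 45° past box +x. I'll lift, return and repeat.

{"api": "jog_arm", "payload": {"commands": [[255,[0,0,1.5],[0,0,0]],[255,[0,0,1.5],[0,0,0]],[255,[-0.23,-0.67,0],[0,0,7]],[255,[-0.23,-0.67,0],[0,0,7]],[255,[-0.23,-0.67,0],[0,0,7]],[255,[-0.23,-0.67,0],[0,0,7]],[255,[-0.23,-0.67,0],[0,0,7]],[255,[-0.23,-0.67,0],[0,0,7]]]}}

```text
time: 6.0
ee_pos: [0.5637, 0.0959, 0.1063]
orientation: [-180.0, 0.0, 92.7]
contact_force: [0.3, 1.1, 0.0]
finger_gap: 0.0001
grip_force: 0.0
```

{"api": "jog_arm", "payload": {"commands": [[255,[0,0,0],[0,0,0]],[255,[0,0,0],[0,0,0]],[255,[0,0,-1],[0,0,0]],[255,[0,0,-0.8],[0,0,0]],[255,[0,0,-0.6],[0,0,0]],[255,[0,0,-0.6],[0,0,0]],[255,[0,0,0],[0,0,0]]]}}

```text
time: 6.7
ee_pos: [0.5631, 0.0964, 0.0749]
orientation: [-179.9, 0.0, 92.4]
contact_force: [-0.2, 0.6, 0.9]
finger_gap: 0.0003
grip_force: 0.0
```

{"api": "jog_arm", "payload": {"commands": [[255,[0,0.29,0],[0,0,-2.8]],[255,[0.01,0.29,0],[0,0,-2.8]],[255,[0.02,0.29,0],[0,0,-2.8]],[255,[0.04,0.29,0],[0,0,-2.8]],[255,[0.05,0.29,0],[0,0,-2.8]],[255,[0.07,0.28,0],[0,0,-2.8]],[255,[0.08,0.28,0],[0,0,-2.8]],[255,[0.09,0.27,0],[0,0,-2.8]]]}}

```text
time: 7.5
ee_pos: [0.5675, 0.1186, 0.0763]
orientation: [-180.0, 0.1, 69.9]
contact_force: [-1.6, -1.6, -0.4]
finger_gap: -0.0003
grip_force: 0.8
```

{"api": "jog_arm", "payload": {"commands": [[255,[0.11,0.27,0],[0,0,-2.8]],[255,[0.12,0.26,0],[0,0,-2.8]],[255,[0.14,0.26,0],[0,0,-2.8]],[255,[0.14,0.25,0],[0,0,-2.8]],[255,[0.16,0.24,0],[0,0,-2.8]],[255,[0.17,0.24,0],[0,0,-2.8]],[255,[0.18,0.22,0],[0,0,-2.8]],[255,[0,0,0],[0,0,0]]]}}

```text
time: 8.3
ee_pos: [0.5783, 0.1369, 0.0765]
orientation: [180.0, -0.0, 50.4]
contact_force: [0.3, 0.1, -0.9]
finger_gap: -0.0003
grip_force: 0.0
```

{"api": "jog_arm", "payload": {"commands": [[255,[0,0,1.5],[0,0,0]],[255,[0,0,1.5],[0,0,0]],[255,[-0.23,-0.67,0],[0,0,7]],[255,[-0.23,-0.67,0],[0,0,7]],[255,[-0.23,-0.67,0],[0,0,7]],[255,[-0.23,-0.67,0],[0,0,7]],[255,[-0.23,-0.67,0],[0,0,7]],[255,[-0.23,-0.67,0],[0,0,7]]]}}

```text
time: 9.1
ee_pos: [0.5638, 0.096, 0.1064]
orientation: [180.0, 0.0, 92.7]
contact_force: [-0.1, -0.2, 0.4]
finger_gap: -0.0002
grip_force: 0.0
```

```bash
cat > look.py <<'E'
from workcell import *
import cv2,sys
c=camera("wrist");t=camera("side")
a=cv2.resize(c["img"][:,:,::-1],(400,300)); b=cv2.resize(t["img"][160:260,180:300,::-1],(360,300))
cv2.imwrite(sys.argv[1],cv2.hconcat([a,b]));print(get_state()["ee_pos"])
E
python3 look.py pics/w4.png
```

```text
[0.56354244 0.09558384 0.10634033]
```

View pics/w4.png

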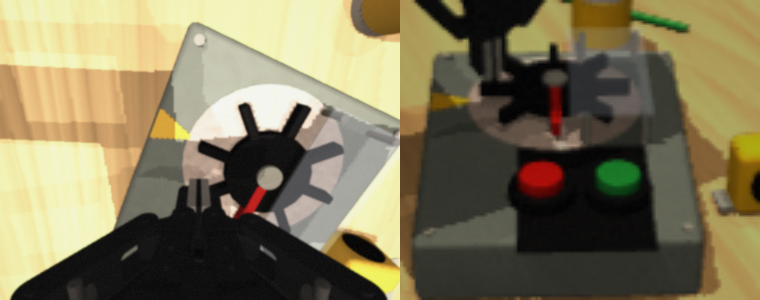

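Red now points to box -y (side view (556,110)), so 2 clicks are done and 2 remain. I'll do the third and check.

{"api": "jog_arm", "payload": {"commands": [[255,[0,0,0],[0,0,0]],[255,[0,0,0],[0,0,0]],[255,[0,0,-1],[0,0,0]],[255,[0,0,-0.8],[0,0,0]],[255,[0,0,-0.6],[0,0,0]],[255,[0,0,-0.6],[0,0,0]],[255,[0,0,0],[0,0,0]]]}}

```text
time: 9.9
ee_pos: [0.5632, 0.0963, 0.075]
orientation: [-179.9, 0.0, 92.4]
contact_force: [0.3, 0.6, -0.3]
finger_gap: 0.0001
grip_force: 0.0
```

{"api": "jog_arm", "payload": {"commands": [[255,[0,0.29,0],[0,0,-2.8]],[255,[0.01,0.29,0],[0,0,-2.8]],[255,[0.02,0.29,0],[0,0,-2.8]],[255,[0.04,0.29,0],[0,0,-2.8]],[255,[0.05,0.29,0],[0,0,-2.8]],[255,[0.07,0.28,0],[0,0,-2.8]],[255,[0.08,0.28,0],[0,0,-2.8]],[255,[0.09,0.27,0],[0,0,-2.8]]]}}

```text
time: 10.7
ee_pos: [0.5674, 0.1186, 0.0763]
orientation: [-180.0, 0.1, 69.9]
contact_force: [-0.5, -1.9, 0.4]
finger_gap: 0.0001
grip_force: 0.8
```

{"api": "jog_arm", "payload": {"commands": [[255,[0.11,0.27,0],[0,0,-2.8]],[255,[0.12,0.26,0],[0,0,-2.8]],[255,[0.14,0.26,0],[0,0,-2.8]],[255,[0.14,0.25,0],[0,0,-2.8]],[255,[0.16,0.24,0],[0,0,-2.8]],[255,[0.17,0.24,0],[0,0,-2.8]],[255,[0.18,0.22,0],[0,0,-2.8]],[255,[0,0,0],[0,0,0]]]}}

```text
time: 11.5
ee_pos: [0.5783, 0.1369, 0.0765]
orientation: [180.0, -0.0, 50.4]
contact_force: [0.0, 1.0, -0.1]
finger_gap: 0.0001
grip_force: 0.0
```

{"api": "jog_arm", "payload": {"commands": [[255,[0,0,1.5],[0,0,0]],[255,[0,0,1.5],[0,0,0]],[255,[-0.23,-0.67,0],[0,0,7]],[255,[-0.23,-0.67,0],[0,0,7]],[255,[-0.23,-0.67,0],[0,0,7]],[255,[-0.23,-0.67,0],[0,0,7]],[255,[-0.23,-0.67,0],[0,0,7]],[255,[-0.23,-0.67,0],[0,0,7]]]}}

```text
time: 12.3
ee_pos: [0.5638, 0.096, 0.1064]
orientation: [180.0, 0.0, 92.7]
contact_force: [0.5, -0.7, -0.9]
finger_gap: -0.0
grip_force: 0.0
```

```bash
python3 look.py pics/w5.png
```

```text
[0.56351104 0.09557791 0.10631216]
```

View pics/w5.png

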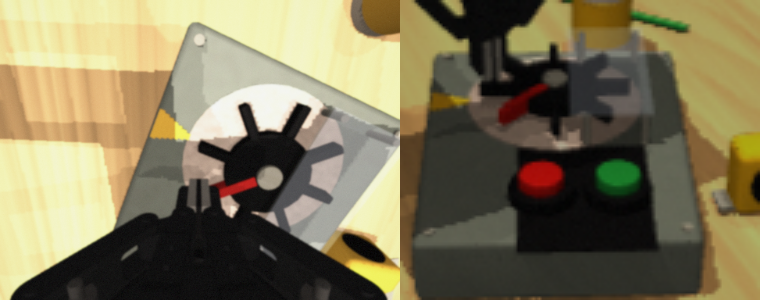

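Red is one click short of the pointer, at (512,108) in the side crop. One more stroke.

{"api": "jog_arm", "payload": {"commands": [[255,[0,0,0],[0,0,0]],[255,[0,0,0],[0,0,0]],[255,[0,0,-1],[0,0,0]],[255,[0,0,-0.8],[0,0,0]],[255,[0,0,-0.6],[0,0,0]],[255,[0,0,-0.6],[0,0,0]],[255,[0,0,0],[0,0,0]]]}}

```text
time: 13.1
ee_pos: [0.5631, 0.0963, 0.075]
orientation: [-179.9, 0.0, 92.4]
contact_force: [-0.7, 0.0, 0.1]
finger_gap: -0.0004
grip_force: 0.0
```

{"api": "jog_arm", "payload": {"commands": [[255,[0,0.29,0],[0,0,-2.8]],[255,[0.01,0.29,0],[0,0,-2.8]],[255,[0.02,0.29,0],[0,0,-2.8]],[255,[0.04,0.29,0],[0,0,-2.8]],[255,[0.05,0.29,0],[0,0,-2.8]],[255,[0.07,0.28,0],[0,0,-2.8]],[255,[0.08,0.28,0],[0,0,-2.8]],[255,[0.09,0.27,0],[0,0,-2.8]]]}}

```text
time: 13.9
ee_pos: [0.5675, 0.1186, 0.0763]
orientation: [-180.0, 0.1, 69.9]
contact_force: [0.8, -1.9, -1.0]
finger_gap: 0.0
grip_force: 0.8
```

{"api": "jog_arm", "payload": {"commands": [[255,[0.11,0.27,0],[0,0,-2.8]],[255,[0.12,0.26,0],[0,0,-2.8]],[255,[0.14,0.26,0],[0,0,-2.8]],[255,[0.14,0.25,0],[0,0,-2.8]],[255,[0.16,0.24,0],[0,0,-2.8]],[255,[0.17,0.24,0],[0,0,-2.8]],[255,[0.18,0.22,0],[0,0,-2.8]],[255,[0,0,0],[0,0,0]]]}}

```text
time: 14.7
ee_pos: [0.5783, 0.1368, 0.0765]
orientation: [180.0, -0.0, 50.4]
contact_force: [0.8, -0.1, -0.7]
finger_gap: 0.0003
grip_force: 0.0
```

{"api": "jog_arm", "payload": {"commands": [[255,[0,0,1.5],[0,0,0]],[255,[0,0,1.5],[0,0,0]],[255,[-0.23,-0.67,1],[0,0,7]],[255,[-0.23,-0.67,1],[0,0,7]],[255,[-0.23,-0.67,1],[0,0,7]],[255,[-0.23,-0.67,0],[0,0,7]],[255,[-0.23,-0.67,0],[0,0,7]],[255,[-0.23,-0.67,0],[0,0,7]]]}}

```text
time: 15.5
ee_pos: [0.5639, 0.096, 0.1366]
orientation: [180.0, 0.0, 92.7]
contact_force: [0.8, -0.2, -1.1]
finger_gap: -0.0001
grip_force: 0.0
```

{"api": "jog_arm", "payload": {"commands": [[255,[0.9,-2.3,0],[0,0,-3]],[255,[0.9,-2.3,0],[0,0,-3]],[255,[0.9,-2.3,0],[0,0,-3]],[255,[0.9,-2.3,0],[0,0,-3]],[255,[0.9,-2.3,0],[0,0,-3]],[255,[0.9,-2.2,0],[0,0,-3]],[255,[0,0,0],[0,0,0]],[255,[0,0,0],[0,0,0]]]}}

```text
time: 16.3
ee_pos: [0.6178, -0.041, 0.1361]
orientation: [-180.0, -0.0, 74.4]
contact_force: [-0.5, -0.3, 0.0]
finger_gap: 0.0001
grip_force: 0.0
```

```bash
python3 look.py pics/w6.png
```

```text
[ 0.61730146 -0.03992822  0.13615033]
```

View pics/w6.png

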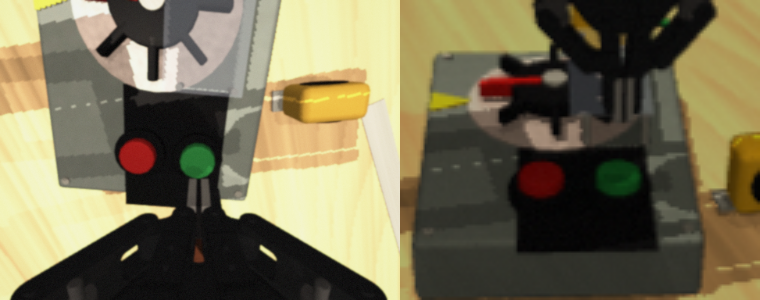

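Red rests at the pointer, and the fingers are above START. I'll descend stepwise, watching the force.

{"api": "jog_arm", "payload": {"commands": [[255,[0,0,-2],[0,0,0]],[255,[0,0,-1.5],[0,0,0]],[255,[0,0,-1],[0,0,0]],[255,[0,0,-0.4],[0,0,0]],[255,[0,0,0],[0,0,0]],[255,[0,0,0],[0,0,0]]]}}

```text
time: 17.0
ee_pos: [0.6182, -0.0403, 0.0879]
orientation: [180.0, -0.0, 74.4]
contact_force: [-0.6, 0.4, 0.8]
finger_gap: -0.0
grip_force: 0.7
```

{"api": "jog_arm", "payload": {"commands": [[255,[0,0,-0.2],[0,0,0]],[255,[0,0,-0.2],[0,0,0]],[255,[0,0,0],[0,0,0]],[255,[0,0,0],[0,0,0]]]}}

```text
time: 17.4
ee_pos: [0.6187, -0.0406, 0.0838]
orientation: [179.9, -0.0, 74.4]
contact_force: [0.2, 1.8, 3.1]
finger_gap: 0.0002
grip_force: 1.9
```

{"api": "jog_arm", "payload": {"commands": [[255,[0,0,-0.15],[0,0,0]],[255,[0,0,-0.15],[0,0,0]],[255,[0,0,0],[0,0,0]],[255,[0,0,0],[0,0,0]]]}}

```text
time: 17.8
ee_pos: [0.6188, -0.0406, 0.0819]
orientation: [179.9, -0.0, 74.4]
contact_force: [-3.5, 1.8, 11.5]
finger_gap: -0.0001
grip_force: 6.1
```

{"api": "jog_arm", "payload": {"commands": [[255,[0,0,-0.1],[0,0,0]],[255,[0,0,0],[0,0,0]],[255,[0,0,0],[0,0,0]]]}}

```text
time: 18.1
ee_pos: [0.6188, -0.0406, 0.0818]
orientation: [179.9, -0.0, 74.4]
contact_force: [-3.8, 2.6, 17.8]
finger_gap: 0.0003
grip_force: 8.7
```

Hard stop reached, so START is fully down. I'll let it go and back off.

{"api": "jog_arm", "payload": {"commands": [[255,[0,0,1],[0,0,0]],[255,[0,0,2],[0,0,0]],[255,[0,0,3],[0,0,0]],[255,[0,0,3],[0,0,0]],[255,[-1,-2,3],[0,0,0]],[255,[-2,-4,0],[0,0,0]],[255,[0,0,0],[0,0,0]],[255,[0,0,0],[0,0,0]]]}}

```text
time: 18.9
ee_pos: [0.5872, -0.1016, 0.1989]
orientation: [-179.9, 0.0, 74.2]
contact_force: [-1.4, 0.4, -0.9]
finger_gap: 0.0
grip_force: 0.0
```

```bash
python3 look.py pics/w7.png
```

```text
[ 0.58779245 -0.10030067  0.198499  ]
```

View pics/w7.png

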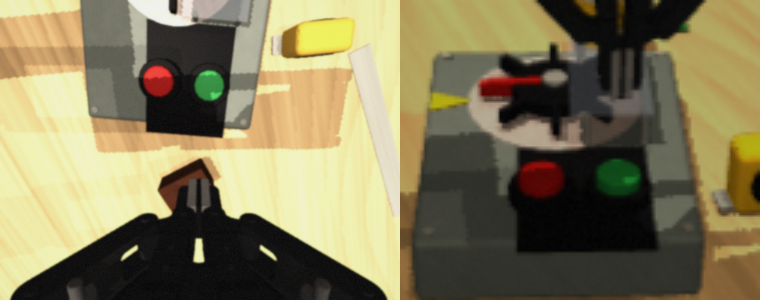

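Red is at the pointer, both buttons are up and the arm is clear.

```bash
python3 -c "
from workcell import *
print(sign_off())"
```

```text
the job is handed in; nothing more can be done
None
```

The timer wheel was flicked four clicks until its red tooth rested at the yellow pointer, then START was pressed fully down and sprang back. In the last pictures STOP was up and nothing looked disturbed; the job is handed in, but no verdict came back.

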